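# Fetch the long tin from behind a carton at the packing bench

### The job

In the two-bay stall on the bench, the long narrow steel tin is stored behind one of the two cartons, half under the ledge. Lift the carton in front of it out of the bay and stand it upright on the bare wooden board; only then draw the long tin out from under the ledge and set it flat, lid up, inside the open cardboard tray. Set both down without dropping them, let go, and leave the other carton, the wide flat tin and everything else where they are.

Things in the scene. Friction and masses are not known exactly. Their poses are not given: they have to be found in the camera images.
- stall: Fixed dark-wood stall, two bays side by side, open in front and on top, no floor. Origin: on the bench midway between the bays; x points into the bays, y left. 12 mm partitions at y = -163, 0, 163 mm from x = -170 to 166; bays 151 mm wide, centres y = -81.5 and 81.5. Partitions 45 mm high in front, 76 at the ledge. Back wall from x = 150, 164 mm high.
- ledge_edge (a point): Middle of the top front edge of the stall's ledge, 30 mm beyond the stall's origin in x, 90 mm above the bench. The ledge is 14 mm thick (underside 76 mm up), runs from here 120 mm back to the back wall and covers the rear of both bays. A jar and a small round tin stand on it.
- carton_a: Upright cardboard carton, 80 mm (x) by 56 mm (y) by 110 mm high, about 0.3 kg, in front in one bay of the stall. Origin: centre of its underside, z up. Same shape as carton_b.
- carton_b: Upright cardboard carton, 80 mm (x) by 56 mm (y) by 110 mm high, about 0.3 kg, in front in the other bay. Origin: centre of its underside, z up. Same shape as carton_a.
- long_tin: Wanted: long narrow closed steel tin, 170 mm (x) by 58 (y) by 62 high, 0.3 to 0.56 kg. Origin: centre of underside, z up (lid on top). It lies on the bench in either bay, lengthwise, behind that bay's carton. Its front 60 to 75 mm stick out from the ledge, which leaves only 14 mm above it: draw it about 130 mm towards the stall's front (stall -x) before lifting it.
- flat_tin: A wide flat steel tin, 170 mm long by 98 mm wide by 36 mm high, behind the carton of the other bay: not wanted, leave it. Origin: centre of its underside.
- board: Fixed bare wooden board lying on the bench to the left or right of the stall, 190 mm (x) by 160 mm (y), 12 mm thick. Origin: centre of its underside (its top is 12 mm higher), z up.
- tray: Fixed open cardboard tray on the bench on the other side of the stall from the board, outside 240 mm long (x) by 170 mm wide (y) by 42 mm high, walls and floor 5 mm. Origin: centre of its underside (inner floor 5 mm higher), z up.
- jar: Jar with a metal cap, 56 mm across, 85 mm high, standing on the stall's ledge. Bystander. Origin: centre of its underside.
- brush_pot: Black pot with sticks in it, 68 mm across, 135 mm high, on the bench beyond the tray or board on the left. Bystander. Origin: centre of its underside.
- glue_bottle: Bottle, 54 mm across, 130 mm high, on the bench beyond the tray or board on the right. Bystander. Origin: centre of its underside.
- paste_tin: Small round metal tin, 68 mm across, 40 mm high, standing on the ledge too. Bystander. Origin: centre of its underside.

How it is judged:
On the way:
1. the carton from in front of the long tin stands upright, released, on the board, while the long tin is still in its place (moved less than 30 mm) ((((z of carton_a in the frame of board between 0.008 and 0.017 m and x of carton_a in the frame of board between -0.095 and 0.095 m and y of carton_a in the frame of board between -0.08 and 0.08 m and angle between carton_a's own z axis and vertical below 0.12 rad and linear speed of carton_a below 0.03 m/s and contact force between the fingers and carton_a below 0.1 N) and distance of carton_b from where it was at the start of the episode below 0.03 m) or ((z of carton_b in the frame of board between 0.008 and 0.017 m and x of carton_b in the frame of board between -0.095 and 0.095 m and y of carton_b in the frame of board between -0.08 and 0.08 m and angle between carton_b's own z axis and vertical below 0.12 rad and linear speed of carton_b below 0.03 m/s and contact force between the fingers and carton_b below 0.1 N) and distance of carton_a from where it was at the start of the episode below 0.03 m)) and distance of long_tin from where it was at the start of the episode below 0.03 m), for 0.2 s.
At the end, for the whole second after the job is handed in: Long tin released, at rest, flat in the tray, lid up (0.1 rad; centres within 60 mm). The carton from before it released, at rest, upright (0.12 rad) on the board, its centre over the board. Other carton and flat tin within 30 mm of their start (z of long_tin in the frame of tray between 0 and 0.012 m and horizontal distance between long_tin and tray below 0.06 m and angle between long_tin's own z axis and vertical below 0.1 rad and linear speed of long_tin below 0.03 m/s and contact force between the fingers and long_tin below 0.1 N and (((z of carton_a in the frame of board between 0.008 and 0.017 m and x of carton_a in the frame of board between -0.095 and 0.095 m and y of carton_a in the frame of board between -0.08 and 0.08 m and angle between carton_a's own z axis and vertical below 0.12 rad and linear speed of carton_a below 0.03 m/s and contact force between the fingers and carton_a below 0.1 N) and distance of carton_b from where it was at the start of the episode below 0.03 m) or ((z of carton_b in the frame of board between 0.008 and 0.017 m and x of carton_b in the frame of board between -0.095 and 0.095 m and y of carton_b in the frame of board between -0.08 and 0.08 m and angle between carton_b's own z axis and vertical below 0.12 rad and linear speed of carton_b below 0.03 m/s and contact force between the fingers and carton_b below 0.1 N) and distance of carton_a from where it was at the start of the episode below 0.03 m)) and distance of flat_tin from where it was at the start of the episode below 0.03 m); the robot touches nothing.
It fails at once if both cartons are moved (more than 30 mm) (distance of each of carton_a, carton_b from where it was at the start of the episode above 0.03 m).
It fails at once if the flat tin is moved more than 30 mm (distance of flat_tin from where it was at the start of the episode above 0.03 m).
It fails at once if a carton or the long tin is dropped (falls faster than 0.7 m/s, about 25 mm) ((contact force between the fingers and carton_a below 0.1 N and linear speed of carton_a above 0.7 m/s) or (contact force between the fingers and carton_b below 0.1 N and linear speed of carton_b above 0.7 m/s) or (contact force between the fingers and long_tin below 0.1 N and linear speed of long_tin above 0.7 m/s)).
It fails at once if the jar, pot, bottle or round tin is moved more than 30 mm (distance of any of jar, brush_pot, glue_bottle, paste_tin from where it was at the start of the episode above 0.03 m).
It also fails if it takes over 67 s, if anything falls off the work surface, if the arm or the gripper's body presses on something with over 40 N, if the wrist force passes 120 N, or if a joint passes its speed limit or range.

### The arm

A 6-joint arm with a two-finger parallel gripper is mounted at the origin on the work surface. World frame = base frame: x ahead of the robot, y to its left, z up, the work surface at z = 0. Lengths are in m, angles in rad, forces in N, time in s.
With the tool pointing down it reaches from about 0.25 to 0.725 m from the base axis. Payload 4 kg.
Tool frame: the origin (TCP) lies midway between the tips of the shut fingers; the grasp point (between the pads) lies 19 mm behind it (bot.grasp_offset is the distance from the TCP to the grasp point, in m); z points along the fingers, y is the line along which they close (so a half turn about z gives the same grasp; the last joint's range is limited). The gripper opens to 85 mm and grips with 20 to 120 N. Pads are 22 mm wide; open, the fingers measure 114 mm over their backs; the gripper's body (76 mm by 85 mm) begins 54 mm behind the grasp point. The pads swing forward as they close: fully open they stand 13 mm farther back than shut.
Start: joints at [1.142, 0.241, 0.005, 1.335, 0, 1.571], TCP at [0.208, 0.455, 0.205] pointing down, gripper open.
Joint ranges: [-2.72, 2.72], [-1.05, 1.87], [-1.09, 1.28], [-1.99, 2.15], [-1.42, 1.44], [-3.14, 3.14]. Speed limits (rad/s): [2.79, 2.79, 3.14, 3.14, 3.14, 3.14].

### API

Orientations are given as [roll, pitch, yaw] about the fixed x, y, z axes, in that order (R = Rz(yaw) Ry(pitch) Rx(roll)).
In Python, from station import bot gives the robot as it stands.
- The arm moves only by the tool carry_out, never from a script. Its argument "commands" is a list of rows, each an object of numbers: "dx", "dy", "dz": the shift along the tool's x, y, z in units of 50 mm (1.0 is 50 mm); "roll": the turn about the tool's z in units of 90 degrees (1.0 is 90 degrees); "grip": the opening, from 0 (shut) to 1 (fully open). A call has exactly 8 rows; each row shifts and turns the commanded pose from where the row before left it, along the tool's axes as they then stand; what a row does not reach is not made up. A row lasts 1/10 s, in which the tool goes at most 50 mm and 8.59 degrees, less where a joint would pass 70% of its speed; a pose out of reach is approached as far as the arm can. A call with a number of a shift or a turn outside -1 to 1 is refused whole. A call with a gripper value outside its range is refused whole. The fingers move at their own pace and stop on an object; "force" is the grip in N (left out, the last holds). Time passes only in rows, so rows that do not move let the fingers close, or fill a call up. It gives the time, the measured TCP pose, the force, the opening and the grip force at its end, in the units of the state.
- bot.observe(): the state, without advancing time (a new reading comes with each control period).
- bot.grab_frame(name): name is "side" or "top" or "wrist"; returns (picture, depth): 420x560x3 uint8, red, green, blue; 420x560 float32, m along the optical axis (not along the pixel's ray), 0 where there is no reading.
- bot.camera_params(name): a dict with "K" (3x3 intrinsics, pixels), "dist" ([k1, k2, p1, p2, k3] as OpenCV has them; the pictures are not rectified), "origin" and "rotation" of the camera in the world. Camera axes: x right, y down, z forward; pixel columns grow to the right and rows downward; lengths in m; the calibration is good to about 2 mm. A picture is of the moment at which its call begins: read the wrist's pose just before it. camera_params takes no time and is no camera call; for the wrist camera it gives the pose at the moment of the call.
- bot.finish_job(): hands the job in; it is judged then, once.
The state is a dict: "t": time; "q": joint angles; "qvel": joint speeds; "effort": joint torques, N m; "ee_pos": TCP position; "ee_rot": TCP orientation; "wrist_force": force on the tool from outside, world axes, zero at the start; "ft_torque": the same for the moment, N m; "opening": finger opening in m; "grip_force": force on a finger pad.
Only numpy, scipy, OpenCV 4.12 (cv2) and the standard library are available. Lean on these libraries where they do the work, as an engineer would, in place of code of your own. Each camera call takes 0.05 s, during which the arm holds its last target. There are 200 camera calls.

## Working session

There is one attempt and no reset: what is moved stays moved. The work goes in short steps, Python scripts to look and compute and a tool call to move; the robot and the scene stay as the last step left them, time stands still between calls to the robot, and variables do not carry over. Pictures are saved under pics/ and viewed, at most 10 in all, crops included, and the job is handed in when it is done.

Besides the shell and the picture viewer there is one more tool, called after "Call:" in YAML: its name, and indented under it one key for each argument. carry_out: Moves the arm, as the interface text tells. Shifts and turns lie within -1 to 1; 1 stands for 50 mm of shift or 90 degrees of turn. Its arguments: {"type":"object","properties":{"commands":{"type":"array"},"force":{"type":"number"}},"required":["commands"]}

```bash
mkdir -p pics; cat > h.py <<'E'
import numpy as np, cv2
from station import bot
def cloud(name):
    p=bot.camera_params(name); im,d=bot.grab_frame(name)
    K=np.array(p["K"],float); D=np.array(p["dist"],float)
    h,w=d.shape; u,v=np.meshgrid(np.arange(w),np.arange(h))
    n=cv2.undistortPoints(np.stack([u,v],-1).reshape(-1,1,2).astype(float),K,D).reshape(h,w,2)
    P=np.dstack([n*d[...,None],d])@np.array(p["rotation"]).T+np.array(p["origin"])
    P[d==0]=np.nan
    return im,d,P
E
python3 - <<'E'
from h import *
o=bot.observe();print(o["t"],o["ee_pos"],o["ee_rot"])
for n in("top","side"):
    im,d,P=cloud(n);np.savez(n,im=im,P=P);cv2.imwrite(f"pics/{n}0.png",im[...,::-1]);print(n,bot.camera_params(n)["origin"],np.isnan(P).mean())
E
```

```text
0.0 [0.20757963 0.45410397 0.20391336] [-3.13949314e+00 -2.77863461e-05  2.71285594e+00]Traceback (most recent call last):
  File "<stdin>", line 4, in <module>
  File "h.py", line 8, in cloud
    P=np.dstack([n*d[...,None],d])@np.array(p["rotation"]).T+np.array(p["origin"])
      ~~~~~~~~~~~~~~~~~~~~~~~~~~~~~~~~~~~~~~~~~~~~~~~~~~~~~~^~~~~~~~~~~~~~~~~~~~~~
ValueError: operands could not be broadcast together with shapes (420,560) (3,)
```

```bash
sed -i 's/^from station.*/&\nfrom scipy.spatial.transform import Rotation as Ro/; s/np.array(p\["rotation"\]).T/rot(p["rotation"]).T/' h.py
cat >> h.py <<'E'
def rot(r):
    r=np.array(r,float); return r if r.shape==(3,3) else Ro.from_euler("xyz",r).as_matrix()
E
python3 - <<'E'
from h import *
for n in("top","side"):
    im,d,P=cloud(n);np.savez(n,im=im,P=P);cv2.imwrite(f"pics/{n}0.png",im[...,::-1]);p=bot.camera_params(n);print(n,p["origin"],p["rotation"],np.isnan(P).mean())
E
```

```text
top [ 0.38794181 -0.00348318  1.06057799] [-2.96300020e+00  3.72288095e-04 -1.59835492e+00] 0.003928571428571429
side [-0.01792805 -0.64840042  0.6499569 ] [-2.14120173 -0.00866253 -0.70107804] 0.0039880952380952385
```

View pics/top0.png

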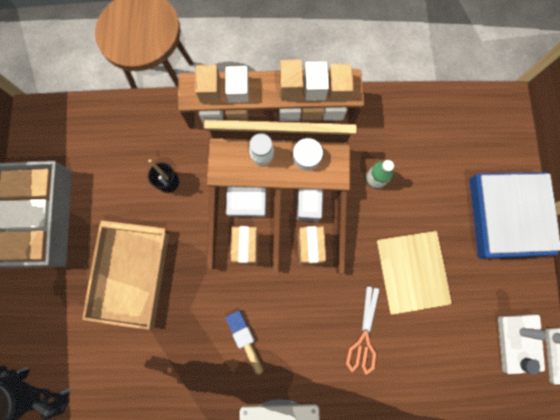

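View pics/side0.png

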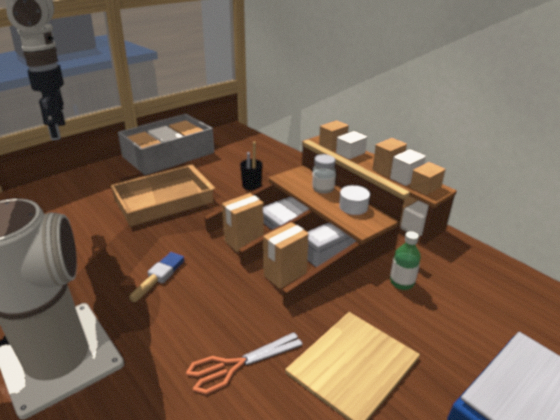

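The top view shows the wide tin at (246,202) in the left bay and a narrower tin at (310,204) in the right bay, behind the right carton at (312,244). The board is at (414,272) and the tray at (126,275).

```bash
python3 - <<'E'
from h import *
z=np.load("top.npz");P=z["P"];im=z["im"]
def m(name,c0,c1,r0,r1,z0,z1,ex=None):
    k=np.zeros(P.shape[:2],bool);k[r0:r1,c0:c1]=1
    k&=(P[...,2]>z0)&(P[...,2]<z1)
    if ex is not None:k&=ex
    n,l,s,_=cv2.connectedComponentsWithStats(k.astype(np.uint8));i=1+s[1:,4].argmax();k=l==i
    Q=P[k];(c,sz,a)=cv2.minAreaRect(Q[:,:2].astype(np.float32)*1000)
    print(name,k.sum(),"c",np.round(c,1),"size",np.round(sz,1),"ang",round(a,2),"z",np.round(np.median(Q[:,2]),4))
m("cartonR",290,335,215,275,.095,.125)
m("cartonL",222,265,215,275,.095,.125)
m("tinR",280,340,180,225,.05,.07)
m("tinL",222,270,180,225,.025,.045)
m("board",365,465,220,325,.007,.02)
m("trayrim",75,175,210,335,.03,.05)
m("ledge",205,355,130,195,.08,.1)
for y in range(195,270,12):print(y,np.round(P[y,275],3),np.round(P[y,343],3), np.round(P[y,211],3))
E
```

```text
cartonR 842 c [479.  -87.5] size [81.5 56.2] ang 1.18 z 0.1091
cartonL 838 c [483.4  73. ] size [56.3 81.4] ang 88.39 z 0.1092
tinR 667 c [585.4 -90.3] size [57.4 71. ] ang 87.4 z 0.0613
tinL 1078 c [601.9  71.9] size [97.7 72.7] ang 87.69 z 0.0352
board 4505 c [ 410.8 -355. ] size [190.9 162.5] ang 6.55 z 0.0114
trayrim 1244 c [425.  378.1] size [174.2 251.3] ang 81.85 z 0.0406
ledge 5707 c [683.3 -15. ] size [350.9 123.7] ang 86.4 z 0.089
195 [ 0.608 -0.005  0.067] [ 0.602 -0.173  0.073] [0.612 0.154 0.069]
207 [ 0.577 -0.004  0.069] [ 0.573 -0.172  0.065] [0.583 0.155 0.064]
219 [ 0.548 -0.003  0.063] [ 0.544 -0.171  0.061] [0.553 0.155 0.062]
231 [ 0.519 -0.002  0.058] [ 0.514 -0.17   0.059] [0.524 0.156 0.057]
243 [ 0.49  -0.002  0.053] [ 0.485 -0.169  0.056] [0.494 0.156 0.053]
255 [ 0.461 -0.001  0.049] [ 0.456 -0.168  0.051] [0.465 0.157 0.05 ]
267 [0.432 0.    0.044] [ 0.427 -0.167  0.046] [0.436 0.158 0.041]
```

Call:
carry_out:
  commands:
    - {"dz":-0.3,"roll":0.095,"grip":1}
    - {"dz":-0.3,"roll":0.095,"grip":1}
    - {"dz":-0.3,"roll":0.095,"grip":1}
    - {"roll":0.095,"grip":1}
    - {"roll":0.095,"grip":1}
    - {"roll":0.095,"grip":1}
    - {"roll":0.095,"grip":1}
    - {"roll":0.095,"grip":1}

```text
invalid input
```

Call:
carry_out:
  commands:
    - {"roll":0.095,"grip":1}
    - {"roll":0.095,"grip":1}
    - {"roll":0.095,"grip":1}
    - {"roll":0.095,"grip":1}
    - {"roll":0.095,"grip":1}
    - {"roll":0.095,"grip":1}
    - {"roll":0.095,"grip":1}
    - {"roll":0.095,"grip":1}

```text
invalid input
```

Call:
carry_out:
  commands:
    - {"roll":0.095,"grip":1}
    - {"roll":0.095,"grip":1}
    - {"dx":0.4,"dy":0.8,"grip":1}
    - {"dx":0.4,"dy":0.8,"grip":1}
    - {"dx":0.4,"dy":0.8,"grip":1}
    - {"dx":0.4,"dy":0.8,"grip":1}
    - {"dx":0.4,"dy":0.8,"grip":1}
    - {"dx":0.4,"dy":0.8,"grip":1}

```text
invalid input
```

Call:
carry_out:
  commands:
    - {"dx":0,"dy":0,"dz":-0.3,"roll":0.095,"grip":1}
    - {"dx":0,"dy":0,"dz":-0.3,"roll":0.095,"grip":1}
    - {"dx":0,"dy":0,"dz":-0.3,"roll":0.095,"grip":1}
    - {"dx":0,"dy":0,"dz":0,"roll":0.095,"grip":1}
    - {"dx":0,"dy":0,"dz":0,"roll":0.095,"grip":1}
    - {"dx":0,"dy":0,"dz":0,"roll":0.095,"grip":1}
    - {"dx":0,"dy":0,"dz":0,"roll":0.095,"grip":1}
    - {"dx":0,"dy":0,"dz":0,"roll":0.095,"grip":1}
  force: 40

```text
t: 0.95
ee_pos: [0.2078, 0.4545, 0.2494]
ee_rot: [-3.141, 0.001, 1.513]
wrist_force: [0.5, -0.2, 0.0]
opening: 0.0852
grip_force: 0.0
```

Call:
carry_out:
  commands:
    - {"dx":0,"dy":0,"dz":0,"roll":0.095,"grip":1}
    - {"dx":0,"dy":0,"dz":0,"roll":0.095,"grip":1}
    - {"dx":0,"dy":0,"dz":0,"roll":0.095,"grip":1}
    - {"dx":0,"dy":0,"dz":0,"roll":0.095,"grip":1}
    - {"dx":0,"dy":0,"dz":0,"roll":0.095,"grip":1}
    - {"dx":0,"dy":0,"dz":0,"roll":0.095,"grip":1}
    - {"dx":0,"dy":0,"dz":0,"roll":0.095,"grip":1}
    - {"dx":0,"dy":0,"dz":0,"roll":0.095,"grip":1}

```text
t: 1.75
ee_pos: [0.358, 0.3173, 0.2501]
ee_rot: [-2.982, 0.06, 0.616]
wrist_force: [0.9, -0.3, 0.6]
opening: 0.0853
grip_force: 0.0
```

Call:
carry_out:
  commands:
    - {"dx":0,"dy":0,"dz":0,"roll":0.095,"grip":1}
    - {"dx":0,"dy":0,"dz":0,"roll":0.095,"grip":1}
    - {"dx":0.4,"dy":0.8,"dz":0,"roll":0,"grip":1}
    - {"dx":0.4,"dy":0.8,"dz":0,"roll":0,"grip":1}
    - {"dx":0.4,"dy":0.8,"dz":0,"roll":0,"grip":1}
    - {"dx":0.4,"dy":0.8,"dz":0,"roll":0,"grip":1}
    - {"dx":0.4,"dy":0.8,"dz":0,"roll":0,"grip":1}
    - {"dx":0.4,"dy":0.8,"dz":0,"roll":0,"grip":1}

```text
t: 2.55
ee_pos: [0.593, 0.0851, 0.1887]
ee_rot: [-2.937, 0.11, 0.431]
wrist_force: [-0.1, 0.5, 0.3]
opening: 0.0857
grip_force: 0.0
```

Call:
carry_out:
  commands:
    - {"dx":0.4,"dy":0.8,"dz":0,"roll":0,"grip":1}
    - {"dx":0.4,"dy":0.8,"dz":0,"roll":0,"grip":1}
    - {"dx":0.4,"dy":0.8,"dz":0,"roll":0,"grip":1}
    - {"dx":0.4,"dy":0.8,"dz":0,"roll":0,"grip":1}
    - {"dx":0.4,"dy":0.8,"dz":0,"roll":0,"grip":1}
    - {"dx":0.4,"dy":0.8,"dz":0,"roll":0,"grip":1}
    - {"dx":0.4,"dy":0.8,"dz":0,"roll":0,"grip":1}
    - {"dx":0,"dy":0,"dz":0,"roll":0,"grip":1}

```text
t: 3.35
ee_pos: [0.7627, -0.0909, 0.1033]
ee_rot: [-2.965, 0.053, 0.419]
wrist_force: [-2.1, 3.5, 11.7]
opening: 0.0857
grip_force: 5.7
```

```bash
python3 - <<'E'
from h import *
o=bot.observe();print({k:np.round(v,3) for k,v in o.items()})
im,d,P=cloud("side");cv2.imwrite("pics/s1.png",im[...,::-1])
E
```

```text
{'t': np.float64(3.35), 'q': array([-0.169,  1.115,  1.275,  1.874,  0.118,  2.55 ]), 'qvel': array([ 0.03 , -0.005, -0.002, -0.003, -0.064,  0.01 ]), 'effort': array([-2.7560e+00, -5.9829e+01,  2.2907e+01, -7.8600e-01, -9.6200e-01,
       -1.8000e-02]), 'ee_pos': array([ 0.763, -0.091,  0.103]), 'ee_rot': array([-2.965,  0.053,  0.419]), 'wrist_force': array([-2.061,  3.497, 11.733]), 'ft_torque': array([1.27 , 0.844, 0.087]), 'grip_force': np.float64(5.685), 'opening': np.float64(0.086)}
```

View pics/s1.png

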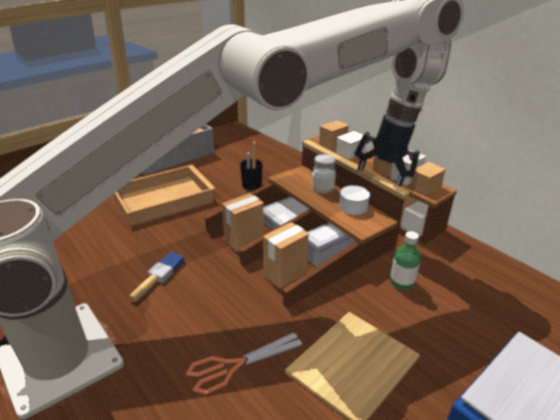

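The side view shows the tool over the back shelf at about (390,150), clear of the jar and round tin, because joint 6 ran past its limit. I'll retreat upwards and then unwind the other way.

Call:
carry_out:
  commands:
    - {"dx":0,"dy":0,"dz":-0.5,"roll":0,"grip":1}
    - {"dx":0,"dy":0,"dz":-0.5,"roll":0,"grip":1}
    - {"dx":0,"dy":0,"dz":-0.6,"roll":0,"grip":1}
    - {"dx":0,"dy":0,"dz":-0.6,"roll":0,"grip":1}
    - {"dx":-0.5,"dy":0,"dz":-0.4,"roll":0,"grip":1}
    - {"dx":-0.5,"dy":0,"dz":-0.4,"roll":0,"grip":1}
    - {"dx":-0.5,"dy":0,"dz":0,"roll":0,"grip":1}
    - {"dx":-0.5,"dy":0,"dz":0,"roll":0,"grip":1}

```text
t: 4.2
ee_pos: [0.6507, -0.1451, 0.2372]
ee_rot: [-2.994, 0.022, 0.416]
wrist_force: [-0.2, -1.0, 0.0]
opening: 0.0855
grip_force: 0.0
```

Call:
carry_out:
  commands:
    - {"dx":-0.6,"dy":0,"dz":-0.2,"roll":-0.09,"grip":1}
    - {"dx":-0.6,"dy":0,"dz":-0.2,"roll":-0.09,"grip":1}
    - {"dx":-0.6,"dy":0,"dz":0,"roll":-0.09,"grip":1}
    - {"dx":-0.6,"dy":0,"dz":0,"roll":-0.09,"grip":1}
    - {"dx":0,"dy":0,"dz":0,"roll":-0.09,"grip":1}
    - {"dx":0,"dy":0,"dz":0,"roll":-0.09,"grip":1}
    - {"dx":0,"dy":0,"dz":0,"roll":-0.09,"grip":1}
    - {"dx":0,"dy":0,"dz":0,"roll":-0.09,"grip":1}

```text
t: 5.0
ee_pos: [0.5567, -0.2166, 0.255]
ee_rot: [-3.057, -0.125, 1.545]
wrist_force: [-1.0, 0.4, -0.6]
opening: 0.0858
grip_force: 0.0
```

```bash
python3 - <<'E'
from h import *
o=bot.observe();print(np.round(o["q"],3),np.round(Ro.from_euler("xyz",o["ee_rot"]).as_matrix(),3))
im,d,P=cloud("top");Q=np.load("top.npz")["P"]
for n,c in dict(jar=(261,145),paste=(308,154),pot=(163,177),glue=(388,166),cR=(300,235)).items():print(n,P[c[1],c[0]].round(3),Q[c[1],c[0]].round(3))
E
```

```text
[-0.417  0.555  0.591  1.733  0.083  1.169] [[ 0.026  0.996 -0.081]
 [ 0.992 -0.015  0.126]
 [ 0.124 -0.084 -0.989]]
jar [0.701 0.024 0.175] [0.701 0.024 0.176]
paste [ 0.692 -0.086  0.128] [ 0.692 -0.086  0.129]
pot [0.679 0.293 0.005] [0.679 0.293 0.007]
glue [ 0.603 -0.22   0.317] [ 0.658 -0.275  0.127]
cR [ 0.501 -0.061  0.11 ] [ 0.501 -0.061  0.109]
```

Call:
carry_out:
  commands:
    - {"dx":0,"dy":0,"dz":-0.4,"roll":-0.095,"grip":1}
    - {"dx":0,"dy":0,"dz":-0.4,"roll":-0.095,"grip":1}
    - {"dx":0,"dy":0,"dz":0,"roll":-0.095,"grip":1}
    - {"dx":0,"dy":0,"dz":0,"roll":-0.095,"grip":1}
    - {"dx":0,"dy":0,"dz":0,"roll":-0.095,"grip":1}
    - {"dx":0,"dy":0,"dz":0,"roll":-0.095,"grip":1}
    - {"dx":0,"dy":0,"dz":0,"roll":-0.095,"grip":1}
    - {"dx":0,"dy":0,"dz":0,"roll":-0.095,"grip":1}

```text
t: 5.85
ee_pos: [0.5601, -0.2215, 0.2941]
ee_rot: [3.056, -0.125, 2.748]
wrist_force: [0.1, -0.2, 0.4]
opening: 0.0853
grip_force: 0.0
```

```bash
cat >> h.py <<'E'
def st():
    o=bot.observe();q=o["q"];R=Ro.from_euler("xyz",o["ee_rot"]).as_matrix();a=q[0]
    print("t",round(o["t"],2),"p",o["ee_pos"].round(4),"q",q.round(3),"yaw",np.degrees(o["ee_rot"][2]).round(1),"z.along",round(R[:,2]@[np.cos(a),np.sin(a),0],3),"z.across",round(R[:,2]@[-np.sin(a),np.cos(a),0],3),"F",o["wrist_force"].round(1),"pitch",round(q[1]-q[2]+q[3],3))
    return o,R
E
python3 -c "from h import *;print(st()[1].round(3))"
```

```text
t 5.85 p [ 0.5601 -0.2215  0.2941] q [-0.421  0.581  0.735  1.852  0.082 -0.027] yaw 157.4 z.along -0.127 z.across 0.082 F [ 0.1 -0.2  0.4] pitch 1.698
[[-0.916  0.392 -0.082]
 [ 0.381  0.916  0.126]
 [ 0.125  0.085 -0.989]]
```

Call:
carry_out:
  commands:
    - {"dx":-0.8,"dy":0,"dz":-0.2,"roll":0,"grip":1}
    - {"dx":-0.8,"dy":0,"dz":-0.2,"roll":0,"grip":1}
    - {"dx":-0.8,"dy":0,"dz":-0.2,"roll":0,"grip":1}
    - {"dx":-0.8,"dy":0,"dz":-0.2,"roll":0,"grip":1}
    - {"dx":-0.8,"dy":0,"dz":-0.2,"roll":0,"grip":1}
    - {"dx":-0.8,"dy":0,"dz":-0.2,"roll":0,"grip":1}
    - {"dx":0,"dy":0,"dz":0,"roll":0,"grip":1}
    - {"dx":0,"dy":0,"dz":0,"roll":0,"grip":1}

```text
t: 6.65
ee_pos: [0.6104, -0.249, 0.3068]
ee_rot: [3.047, -0.155, 2.746]
wrist_force: [0.1, 0.1, -0.9]
opening: 0.0856
grip_force: 0.0
```

```bash
python3 -c "from h import *;print(st()[1].round(3))"
```

```text
t 6.65 p [ 0.6104 -0.249   0.3068] q [-0.432  0.855  1.275  2.149  0.089 -0.036] yaw 157.4 z.along -0.157 z.across 0.089 F [ 0.1  0.1 -0.9] pitch 1.729
[[-0.912  0.397 -0.105]
 [ 0.38   0.913  0.146]
 [ 0.154  0.093 -0.984]]
```

Call:
carry_out:
  commands:
    - {"dx":0.8,"dy":0,"dz":0,"roll":0,"grip":1}
    - {"dx":0.8,"dy":0,"dz":0,"roll":0,"grip":1}
    - {"dx":0.8,"dy":0,"dz":0,"roll":0,"grip":1}
    - {"dx":0.5,"dy":0,"dz":-0.6,"roll":0,"grip":1}
    - {"dx":0,"dy":0,"dz":-0.6,"roll":0,"grip":1}
    - {"dx":0,"dy":0,"dz":-0.6,"roll":0,"grip":1}
    - {"dx":0,"dy":0,"dz":-0.6,"roll":0,"grip":1}
    - {"dx":0,"dy":0,"dz":0,"roll":0,"grip":1}

```text
t: 7.45
ee_pos: [0.4911, -0.2096, 0.4233]
ee_rot: [3.048, -0.123, 2.744]
wrist_force: [-0.4, 0.2, 0.6]
opening: 0.0853
grip_force: 0.0
```

```bash
python3 -c "from h import *;print(st()[1].round(3))"
```

```text
t 7.45 p [ 0.4911 -0.2096  0.4233] q [-0.457  0.507  0.958  2.15   0.086 -0.058] yaw 157.2 z.along -0.127 z.across 0.086 F [-0.4  0.2  0.6] pitch 1.699
[[-0.915  0.396 -0.076]
 [ 0.385  0.913  0.133]
 [ 0.122  0.093 -0.988]]
```

Call:
carry_out:
  commands:
    - {"dx":0,"dy":0,"dz":-0.7,"roll":-0.09,"grip":1}
    - {"dx":0,"dy":0,"dz":-0.7,"roll":-0.09,"grip":1}
    - {"dx":0,"dy":0,"dz":-0.7,"roll":-0.09,"grip":1}
    - {"dx":0,"dy":0,"dz":0,"roll":-0.09,"grip":1}
    - {"dx":0,"dy":0,"dz":0,"roll":-0.09,"grip":1}
    - {"dx":0,"dy":0,"dz":0,"roll":-0.09,"grip":1}
    - {"dx":0,"dy":0,"dz":0,"roll":-0.09,"grip":1}
    - {"dx":0,"dy":0,"dz":0,"roll":-0.09,"grip":1}

```text
t: 8.25
ee_pos: [0.4729, -0.2069, 0.4585]
ee_rot: [3.049, 0.057, -2.414]
wrist_force: [0.3, 0.3, -0.1]
opening: 0.0857
grip_force: 0.0
```

```bash
python3 -c "from h import *;print(st()[1].round(3))"
```

```text
t 8.25 p [ 0.4729 -0.2069  0.4585] q [-0.468  0.432  0.945  2.149  0.087 -1.201] yaw -138.3 z.along -0.065 z.across 0.087 F [ 0.3  0.3 -0.1] pitch 1.636
[[-0.746 -0.666 -0.019]
 [-0.664  0.74   0.107]
 [-0.057  0.093 -0.994]]
```

Call:
carry_out:
  commands:
    - {"dx":0,"dy":0,"dz":-0.7,"roll":-0.095,"grip":1}
    - {"dx":0,"dy":0,"dz":-0.7,"roll":-0.095,"grip":1}
    - {"dx":0,"dy":0,"dz":-0.7,"roll":-0.095,"grip":1}
    - {"dx":0,"dy":0,"dz":0.3,"roll":-0.095,"grip":1}
    - {"dx":0,"dy":0,"dz":0.3,"roll":-0.095,"grip":1}
    - {"dx":0,"dy":0,"dz":0.3,"roll":-0.095,"grip":1}
    - {"dx":0,"dy":0,"dz":0.3,"roll":-0.095,"grip":1}
    - {"dx":0,"dy":0,"dz":0.3,"roll":-0.095,"grip":1}

```text
t: 9.05
ee_pos: [0.4564, -0.1974, 0.4205]
ee_rot: [-3.072, 0.055, -1.219]
wrist_force: [0.4, -0.2, 0.7]
opening: 0.0855
grip_force: 0.0
```

```bash
python3 -c "from h import *;print(st()[1].round(3))"
```

```text
t 9.05 p [ 0.4564 -0.1974  0.4205] q [-0.467  0.256  0.581  1.889  0.089 -2.387] yaw -69.8 z.along 0.007 z.across 0.089 F [ 0.4 -0.2  0.7] pitch 1.564
[[ 0.344 -0.938  0.046]
 [-0.937 -0.34   0.076]
 [-0.055 -0.069 -0.996]]
```

Call:
carry_out:
  commands:
    - {"dx":0,"dy":0,"dz":0.2,"roll":-0.095,"grip":1}
    - {"dx":0,"dy":0,"dz":0.2,"roll":-0.095,"grip":1}
    - {"dx":0,"dy":0,"dz":0.2,"roll":-0.095,"grip":1}
    - {"dx":0,"dy":0,"dz":0.2,"roll":-0.095,"grip":1}
    - {"dx":0,"dy":0,"dz":0,"roll":-0.095,"grip":1}
    - {"dx":0,"dy":0,"dz":0,"roll":-0.095,"grip":1}
    - {"dx":0,"dy":0,"dz":0,"roll":-0.095,"grip":1}
    - {"dx":0,"dy":0,"dz":0,"roll":0,"grip":1}

```text
t: 9.85
ee_pos: [0.4817, -0.1249, 0.3811]
ee_rot: [-3.112, -0.027, -0.274]
wrist_force: [-0.2, 0.5, -0.5]
opening: 0.0854
grip_force: 0.0
```

```bash
python3 -c "from h import *;print(st()[1].round(3))"
```

```text
t 9.85 p [ 0.4817 -0.1249  0.3811] q [-0.273  0.214  0.424  1.754  0.029 -3.14 ] yaw -15.7 z.along 0.027 z.across 0.029 F [-0.2  0.5 -0.5] pitch 1.544
[[ 0.962 -0.27   0.034]
 [-0.271 -0.962  0.021]
 [ 0.027 -0.029 -0.999]]
```

Call:
carry_out:
  commands:
    - {"dx":0,"dy":0,"dz":0,"roll":-0.085,"grip":1}
    - {"dx":0,"dy":0,"dz":0,"roll":0.095,"grip":1}
    - {"dx":0,"dy":0,"dz":0,"roll":0.095,"grip":1}
    - {"dx":0,"dy":0,"dz":0,"roll":0.095,"grip":1}
    - {"dx":0,"dy":0,"dz":0,"roll":0.095,"grip":1}
    - {"dx":0,"dy":0,"dz":0,"roll":0.095,"grip":1}
    - {"dx":0,"dy":0,"dz":0,"roll":0.095,"grip":1}
    - {"dx":0,"dy":0,"dz":0,"roll":0.095,"grip":1}

```text
t: 10.65
ee_pos: [0.4872, -0.0969, 0.3812]
ee_rot: [-3.117, -0.017, -1.247]
wrist_force: [-0.2, 0.3, -0.2]
opening: 0.0854
grip_force: 0.0
```

```bash
python3 -c "from h import *;print(st()[1].round(3))"
```

```text
t 10.65 p [ 0.4872 -0.0969  0.3812] q [-1.95e-01  2.10e-01  4.19e-01  1.75e+00 -2.00e-03 -2.09e+00] yaw -71.5 z.along 0.03 z.across -0.002 F [-0.2  0.3 -0.2] pitch 1.541
[[ 0.318 -0.948  0.029]
 [-0.948 -0.318 -0.008]
 [ 0.017 -0.025 -1.   ]]
```

Call:
carry_out:
  commands:
    - {"dx":0,"dy":0,"dz":0.4,"roll":0.095,"grip":1}
    - {"dx":0,"dy":0,"dz":0.4,"roll":0.095,"grip":1}
    - {"dx":0,"dy":0,"dz":0.4,"roll":0.095,"grip":1}
    - {"dx":0,"dy":0,"dz":0.4,"roll":0.095,"grip":1}
    - {"dx":0,"dy":0,"dz":0.4,"roll":0.095,"grip":1}
    - {"dx":0,"dy":0,"dz":0.4,"roll":0.095,"grip":1}
    - {"dx":0,"dy":0,"dz":0.4,"roll":0.095,"grip":1}
    - {"dx":0,"dy":0,"dz":0.4,"roll":0.095,"grip":1}

```text
t: 11.45
ee_pos: [0.4919, -0.0982, 0.2205]
ee_rot: [-3.117, 0.017, -2.44]
wrist_force: [-0.4, 0.4, 0.4]
opening: 0.0854
grip_force: 0.0
```

Call:
carry_out:
  commands:
    - {"dx":0,"dy":0,"dz":0,"roll":0.095,"grip":1}
    - {"dx":0,"dy":0,"dz":0,"roll":0.095,"grip":1}
    - {"dx":0,"dy":0,"dz":0,"roll":0.095,"grip":1}
    - {"dx":0,"dy":0,"dz":0,"roll":0.095,"grip":1}
    - {"dx":0,"dy":0,"dz":0,"roll":0.05,"grip":1}
    - {"dx":0,"dy":0,"dz":0,"roll":0,"grip":1}
    - {"dx":0,"dy":0,"dz":0,"roll":0,"grip":1}
    - {"dx":0,"dy":0,"dz":0,"roll":0,"grip":1}

```text
t: 12.25
ee_pos: [0.4931, -0.0982, 0.222]
ee_rot: [-3.132, 0.031, -3.108]
wrist_force: [0.2, -0.3, -0.1]
opening: 0.0856
grip_force: 0.0
```

```bash
python3 - <<'E'
from h import *
o,R=st();print(R.round(3));print("to carton",(R.T@(np.array([.479,-.0875,.066])-o["ee_pos"])*20).round(2))
im,d,P=cloud("wrist")
k=(P[...,2]>.1)&(P[...,2]<.118)&(abs(P[...,0]-.479)<.08)&(abs(P[...,1]+.0875)<.07)
print(k.sum(),cv2.minAreaRect(P[k][:,:2].astype(np.float32)*1000))
E
```

```text
t 12.25 p [ 0.4931 -0.0982  0.222 ] q [-0.195  0.212  0.012  1.339 -0.002 -0.229] yaw -178.1 z.along 0.032 z.across -0.002 F [ 0.2 -0.3 -0.1] pitch 1.539
[[-0.999 -0.033  0.031]
 [-0.033  0.999 -0.008]
 [-0.031 -0.009 -0.999]]
to carton [0.37 0.25 3.11]
4878 ((482.89886474609375, -88.2807388305664), (81.47425079345703, 56.15309143066406), 1.1357791423797607)
```

Call:
carry_out:
  commands:
    - {"dx":0.15,"dy":0.12,"dz":0,"roll":0,"grip":1}
    - {"dx":0.15,"dy":0.12,"dz":0,"roll":0,"grip":1}
    - {"dx":0,"dy":0,"dz":0.6,"roll":0,"grip":1}
    - {"dx":0,"dy":0,"dz":0.6,"roll":0,"grip":1}
    - {"dx":0,"dy":0,"dz":0.6,"roll":0,"grip":1}
    - {"dx":0,"dy":0,"dz":0.6,"roll":0,"grip":1}
    - {"dx":0,"dy":0,"dz":0.4,"roll":0,"grip":1}
    - {"dx":0,"dy":0,"dz":0.3,"roll":0,"grip":1}

```text
t: 13.1
ee_pos: [0.4815, -0.0872, 0.0653]
ee_rot: [-3.133, 0.029, -3.108]
wrist_force: [0.4, -0.0, -0.1]
opening: 0.0854
grip_force: 0.0
```

Call:
carry_out:
  commands:
    - {"dx":0,"dy":0,"dz":0,"roll":0,"grip":1}
    - {"dx":0,"dy":0,"dz":0,"roll":0,"grip":0.5}
    - {"dx":0,"dy":0,"dz":0,"roll":0,"grip":0.5}
    - {"dx":0,"dy":0,"dz":0,"roll":0,"grip":0.3}
    - {"dx":0,"dy":0,"dz":0,"roll":0,"grip":0.3}
    - {"dx":0,"dy":0,"dz":0,"roll":0,"grip":0.3}
    - {"dx":0,"dy":0,"dz":0,"roll":0,"grip":0.3}
    - {"dx":0,"dy":0,"dz":0,"roll":0,"grip":0.3}
  force: 40

```text
t: 13.9
ee_pos: [0.4846, -0.0883, 0.0683]
ee_rot: [-3.131, 0.035, -3.109]
wrist_force: [-0.2, -1.3, 6.3]
opening: 0.055
grip_force: 43.8
```

Call:
carry_out:
  commands:
    - {"dx":0,"dy":0,"dz":-0.1,"roll":0,"grip":0.3}
    - {"dx":0,"dy":0,"dz":-0.2,"roll":0,"grip":0.3}
    - {"dx":0,"dy":0,"dz":-0.4,"roll":0,"grip":0.3}
    - {"dx":0,"dy":0,"dz":-0.4,"roll":0,"grip":0.3}
    - {"dx":0,"dy":0,"dz":-0.4,"roll":0,"grip":0.3}
    - {"dx":0,"dy":0,"dz":-0.4,"roll":0,"grip":0.3}
    - {"dx":0,"dy":0,"dz":-0.3,"roll":0,"grip":0.3}
    - {"dx":0,"dy":0,"dz":-0.1,"roll":0,"grip":0.3}

```text
t: 14.7
ee_pos: [0.4803, -0.087, 0.1836]
ee_rot: [-3.132, 0.034, -3.109]
wrist_force: [0.5, -0.4, -2.7]
opening: 0.0549
grip_force: 43.4
```

Call:
carry_out:
  commands:
    - {"dx":0.1,"dy":-0.3,"dz":0,"roll":0,"grip":0.3}
    - {"dx":0.2,"dy":-0.7,"dz":0,"roll":0,"grip":0.3}
    - {"dx":0.2,"dy":-0.7,"dz":0,"roll":0,"grip":0.3}
    - {"dx":0.2,"dy":-0.7,"dz":0,"roll":0,"grip":0.3}
    - {"dx":0.3,"dy":-0.9,"dz":0,"roll":0,"grip":0.3}
    - {"dx":0.3,"dy":-0.9,"dz":0,"roll":0,"grip":0.3}
    - {"dx":0.2,"dy":-0.7,"dz":0,"roll":0,"grip":0.3}
    - {"dx":0.1,"dy":-0.4,"dz":0,"roll":0,"grip":0.3}

```text
t: 15.5
ee_pos: [0.4065, -0.3568, 0.1806]
ee_rot: [-3.133, 0.03, -3.112]
wrist_force: [0.5, 0.7, -2.8]
opening: 0.0546
grip_force: 43.7
```

```bash
python3 - <<'E'
from h import *
o,R=st();print(R.round(3));print(o["opening"],"to board",(R.T@(np.array([.411,-.355,.081])-o["ee_pos"])*20).round(2))
im,d,P=cloud("side");cv2.imwrite("pics/s2.png",im[...,::-1])
E
```

```text
t 15.5 p [ 0.4065 -0.3568  0.1806] q [-0.729  0.309  0.034  1.267  0.014 -0.758] yaw -178.3 z.along 0.028 z.across 0.014 F [ 0.5  0.7 -2.8] pitch 1.543
[[-0.999 -0.029  0.03 ]
 [-0.029  1.    -0.008]
 [-0.03  -0.009 -1.   ]]
0.05455486919868069 to board [-0.03  0.05  1.99]
```

View pics/s2.png

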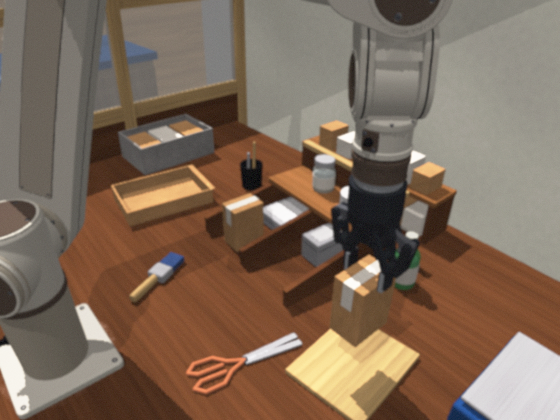

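The carton hangs upright at (360,300), over the board at (353,362). Lowering it now.

Call:
carry_out:
  commands:
    - {"dx":0,"dy":0,"dz":0.3,"roll":0,"grip":0.3}
    - {"dx":0,"dy":0,"dz":0.4,"roll":0,"grip":0.3}
    - {"dx":0,"dy":0,"dz":0.4,"roll":0,"grip":0.3}
    - {"dx":0,"dy":0,"dz":0.4,"roll":0,"grip":0.3}
    - {"dx":0,"dy":0,"dz":0.25,"roll":0,"grip":0.3}
    - {"dx":0,"dy":0,"dz":0.1,"roll":0,"grip":0.3}
    - {"dx":0,"dy":0,"dz":0.05,"roll":0,"grip":0.3}
    - {"dx":0,"dy":0,"dz":0,"roll":0,"grip":0.3}

```text
t: 16.35
ee_pos: [0.4116, -0.3554, 0.0871]
ee_rot: [-3.132, 0.032, -3.109]
wrist_force: [-0.3, -0.7, -2.9]
opening: 0.0548
grip_force: 43.8
```

Call:
carry_out:
  commands:
    - {"dx":0,"dy":0,"dz":0.05,"roll":0,"grip":0.3}
    - {"dx":0,"dy":0,"dz":0.04,"roll":0,"grip":0.3}
    - {"dx":0,"dy":0,"dz":0.03,"roll":0,"grip":0.3}
    - {"dx":0,"dy":0,"dz":0.02,"roll":0,"grip":0.3}
    - {"dx":0,"dy":0,"dz":0,"roll":0,"grip":0.3}
    - {"dx":0,"dy":0,"dz":0,"roll":0,"grip":0.3}
    - {"dx":0,"dy":0,"dz":0,"roll":0,"grip":0.3}
    - {"dx":0,"dy":0,"dz":0,"roll":0,"grip":0.3}

```text
t: 17.15
ee_pos: [0.4116, -0.3555, 0.0804]
ee_rot: [-3.132, 0.032, -3.109]
wrist_force: [-2.8, 1.0, 5.4]
opening: 0.0546
grip_force: 44.8
```

Call:
carry_out:
  commands:
    - {"dx":0,"dy":0,"dz":0,"roll":0,"grip":0.7}
    - {"dx":0,"dy":0,"dz":0,"roll":0,"grip":0.8}
    - {"dx":0,"dy":0,"dz":0,"roll":0,"grip":0.9}
    - {"dx":0,"dy":0,"dz":0,"roll":0,"grip":1}
    - {"dx":0,"dy":0,"dz":0,"roll":0,"grip":1}
    - {"dx":0,"dy":0,"dz":0,"roll":0,"grip":1}
    - {"dx":0,"dy":0,"dz":0,"roll":0,"grip":1}
    - {"dx":0,"dy":0,"dz":-0.2,"roll":0,"grip":1}

```text
t: 17.95
ee_pos: [0.4103, -0.3543, 0.0887]
ee_rot: [-3.134, 0.029, -3.109]
wrist_force: [-0.3, -0.6, -1.1]
opening: 0.0854
grip_force: 0.0
```

Call:
carry_out:
  commands:
    - {"dx":0,"dy":0,"dz":-0.5,"roll":0,"grip":1}
    - {"dx":0,"dy":0,"dz":-0.6,"roll":0,"grip":1}
    - {"dx":0,"dy":0,"dz":-0.6,"roll":0,"grip":1}
    - {"dx":0,"dy":0,"dz":-0.6,"roll":0,"grip":1}
    - {"dx":-0.3,"dy":0.6,"dz":0,"roll":0.02,"grip":1}
    - {"dx":-0.3,"dy":0.8,"dz":0,"roll":0.02,"grip":1}
    - {"dx":-0.3,"dy":0.8,"dz":0,"roll":0,"grip":1}
    - {"dx":-0.3,"dy":0.8,"dz":0,"roll":0,"grip":1}

```text
t: 18.75
ee_pos: [0.4694, -0.2035, 0.2065]
ee_rot: [-3.134, 0.034, 3.11]
wrist_force: [0.5, 0.5, 0.3]
opening: 0.0855
grip_force: 0.0
```

```bash
python3 - <<'E'
from h import *
o,R=st();print(R.round(3))
im,d,P=cloud("top");cv2.imwrite("pics/t2.png",im[...,::-1])
im,d,P=cloud("wrist");cv2.imwrite("pics/w2.png",im[...,::-1])
k=(P[...,2]>.05)&(P[...,2]<.068)&(abs(P[...,0]-.585)<.06)&(abs(P[...,1]+.09)<.06)
print(k.sum())
if k.sum()>50:print(cv2.minAreaRect(P[k][:,:2].astype(np.float32)*1000))
E
```

```text
t 18.75 p [ 0.4694 -0.2035  0.2065] q [-0.412  0.234 -0.     1.303  0.005 -0.381] yaw 178.2 z.along 0.034 z.across 0.005 F [0.5 0.5 0.3] pitch 1.537
[[-0.999  0.031  0.033]
 [ 0.031  0.999 -0.009]
 [-0.034 -0.008 -0.999]]
2076
((598.2479248046875, -92.19593811035156), (58.33031463623047, 88.69463348388672), 86.07794952392578)
```

View pics/t2.png

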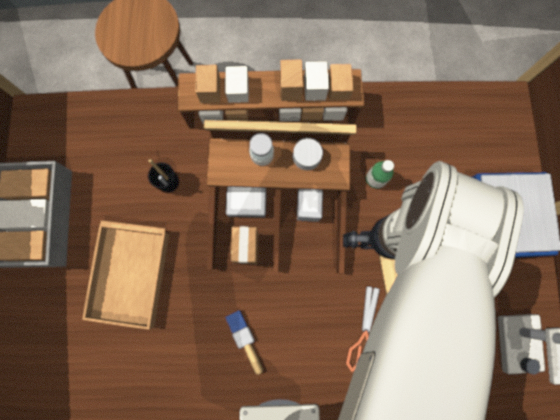

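The carton is gone from the right bay, and both tins and the left carton at (243,244) are where they were. The arm hides the board. Going for the long tin.

Call:
carry_out:
  commands:
    - {"dx":-0.45,"dy":0.6,"dz":0,"roll":0.013,"grip":1}
    - {"dx":-0.5,"dy":0.6,"dz":0,"roll":0,"grip":1}
    - {"dx":-0.45,"dy":0.6,"dz":0,"roll":0,"grip":1}
    - {"dx":-0.4,"dy":0.5,"dz":0,"roll":0,"grip":1}
    - {"dx":0,"dy":0,"dz":0.4,"roll":0,"grip":1}
    - {"dx":0,"dy":0,"dz":0.5,"roll":0,"grip":1}
    - {"dx":0,"dy":0,"dz":0.5,"roll":0,"grip":1}
    - {"dx":0,"dy":0,"dz":0.3,"roll":0,"grip":1}

```text
t: 19.65
ee_pos: [0.5657, -0.095, 0.121]
ee_rot: [-3.135, 0.03, 3.091]
wrist_force: [0.1, 0.3, 0.3]
opening: 0.0852
grip_force: 0.0
```

```bash
python3 - <<'E'
from h import *
o,R=st();print("to",(R.T@(np.array([.569,-.0905,.027])-o["ee_pos"])*20).round(2))
im,d,P=cloud("wrist");cv2.imwrite("pics/w3.png",im[...,::-1])
k=(P[...,2]>.05)&(P[...,2]<.068)&(abs(P[...,0]-.585)<.06)&(abs(P[...,1]+.09)<.045)
print(k.sum())
if k.sum()>50:print(cv2.minAreaRect(P[k][:,:2].astype(np.float32)*1000))
im,d,P=cloud("top")
k=(P[...,2]>.11)&(P[...,2]<.13)&(abs(P[...,0]-.411)<.06)&(abs(P[...,1]+.355)<.06)
print("carton",k.sum(),cv2.minAreaRect(P[k][:,:2].astype(np.float32)*1000) if k.sum()>50 else "", np.median(P[k][:,2]))
E
```

```text
t 19.65 p [ 0.5657 -0.095   0.121 ] q [-0.165  0.407  0.017  1.15  -0.003 -0.114] yaw 177.1 z.along 0.031 z.across -0.003 F [0.1 0.3 0.3] pitch 1.54
to [-0.    0.11  1.88]
6109
((593.5147094726562, -91.79194641113281), (58.07501983642578, 79.09453582763672), 85.85986328125)
carton 871 ((407.6219177246094, -355.4640197753906), (80.53984832763672, 58.77804183959961), 0.19266445934772491) 0.12134211997338507
```

View pics/w3.png

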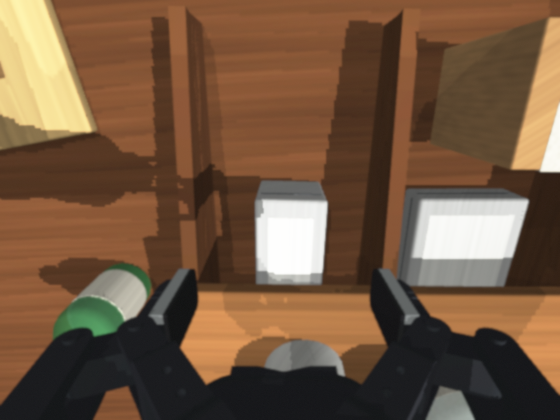

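Wrist view: the long tin at (290,235) sits midway between the fingers, at (175,300) and (395,300). The carton's top on the board reads 121 mm, so it stands upright there. Descend and grip.

Call:
carry_out:
  commands:
    - {"dx":0,"dy":0.08,"dz":0.3,"roll":0,"grip":1}
    - {"dx":0,"dy":0,"dz":0.4,"roll":0,"grip":1}
    - {"dx":0,"dy":0,"dz":0.4,"roll":0,"grip":1}
    - {"dx":0,"dy":0,"dz":0.4,"roll":0,"grip":1}
    - {"dx":0,"dy":0,"dz":0.2,"roll":0,"grip":1}
    - {"dx":0,"dy":0,"dz":0.1,"roll":0,"grip":1}
    - {"dx":0,"dy":0,"dz":0.05,"roll":0,"grip":1}
    - {"dx":0,"dy":0,"dz":0,"roll":0,"grip":1}

```text
t: 20.55
ee_pos: [0.5705, -0.0916, 0.0308]
ee_rot: [-3.135, 0.034, 3.091]
wrist_force: [-0.6, 0.3, -0.1]
opening: 0.0854
grip_force: 0.0
```

Call:
carry_out:
  commands:
    - {"dx":0,"dy":0,"dz":0,"roll":0,"grip":0.5}
    - {"dx":0,"dy":0,"dz":0,"roll":0,"grip":0.5}
    - {"dx":0,"dy":0,"dz":0,"roll":0,"grip":0.4}
    - {"dx":0,"dy":0,"dz":0,"roll":0,"grip":0.4}
    - {"dx":0,"dy":0,"dz":0,"roll":0,"grip":0.4}
    - {"dx":0,"dy":0,"dz":0,"roll":0,"grip":0.4}
    - {"dx":0,"dy":0,"dz":0,"roll":0,"grip":0.4}
    - {"dx":0,"dy":0,"dz":0,"roll":0,"grip":0.4}
  force: 50

```text
t: 21.35
ee_pos: [0.5741, -0.0902, 0.0348]
ee_rot: [-3.137, 0.042, 3.092]
wrist_force: [-0.2, 4.3, 16.4]
opening: 0.0344
grip_force: 8.1
```

```bash
python3 - <<'E'
from h import *
o,R=st()
im,d,P=cloud("wrist");im2,d,P2=cloud("side")
cv2.imwrite("pics/w4.png",np.vstack([im[150:420],im2[150:420,200:480].repeat(2,1)[:, :560]])[...,::-1])
E
```

```text
t 21.35 p [ 0.5741 -0.0902  0.0348] q [-0.156  0.491 -0.096  0.942  0.    -0.107] yaw 177.2 z.along 0.042 z.across 0.0 F [-0.2  4.3 16.4] pitch 1.529
```

View pics/w4.png

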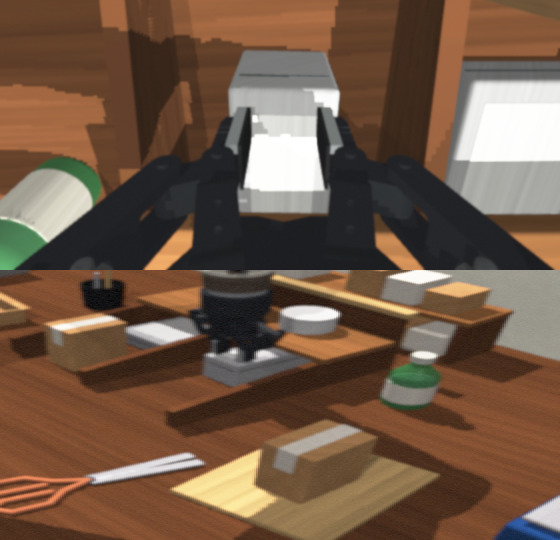

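The fingers, at (240,150) and (325,150), appear to sit on the lid rather than beside the tin. Checking heights.

```bash
python3 - <<'E'
from h import *
im,d,P=cloud("wrist");im2,d2,P2=cloud("side")
for r,c in [(210,280),(225,280),(245,280),(255,235),(255,330),(265,240),(300,240),(300,325),(320,325),(300,285),(340,285),(355,285),(250,180),(220,240),(240,240)]:print((r,c),P[r,c].round(4),im[r,c])
p=bot.camera_params("wrist");print(p["origin"])
E
```

```text
(210, 280) [ 0.5545 -0.0915  0.0203] [121 122 121]
(225, 280) [ 0.5538 -0.0911  0.0454] [91 92 92]
(245, 280) [ 0.5576 -0.0911  0.0619] [182 183 180]
(255, 235) [ 0.5631 -0.1149  0.0604] [186 187 183]
(255, 330) [ 0.5649 -0.0655  0.0614] [250 250 249]
(265, 240) [ 0.5613 -0.1103  0.0737] [117 121 120]
(300, 240) [ 0.5628 -0.107   0.0984] [43 44 44]
(300, 325) [ 0.5664 -0.0723  0.0958] [32 33 35]
(320, 325) [ 0.5743 -0.0727  0.0986] [40 39 41]
(300, 285) [ 0.5924 -0.0902  0.0609] [254 254 253]
(340, 285) [ 0.6205 -0.0915  0.0614] [235 236 232]
(355, 285) [ 0.6321 -0.0921  0.0615] [167 167 163]
(250, 180) [ 0.5888 -0.1671  0.0033] [106  68  46]
(220, 240) [ 0.5525 -0.1142  0.0387] [120 122 121]
(240, 240) [ 0.5549 -0.1116  0.0598] [176 178 175]
[ 0.48602819 -0.08514203  0.19953021]
```

Call:
carry_out:
  commands:
    - {"dx":0,"dy":0,"dz":-0.4,"roll":0,"grip":0.4}
    - {"dx":0,"dy":0,"dz":-0.6,"roll":0,"grip":1}
    - {"dx":0,"dy":0,"dz":0,"roll":0,"grip":1}
    - {"dx":0,"dy":0,"dz":0,"roll":0,"grip":1}
    - {"dx":0,"dy":0,"dz":0,"roll":0,"grip":1}
    - {"dx":0,"dy":0,"dz":0,"roll":0,"grip":1}
    - {"dx":0,"dy":0,"dz":0,"roll":0,"grip":1}
    - {"dx":0,"dy":0,"dz":0,"roll":0,"grip":1}

```text
t: 22.35
ee_pos: [0.5678, -0.0909, 0.0792]
ee_rot: [-3.135, 0.031, 3.091]
wrist_force: [0.5, 0.7, -0.3]
opening: 0.0856
grip_force: 0.0
```

```bash
python3 - <<'E'
from h import *
o,R=st();print(o["opening"],"to",(R.T@(np.array([.565,-.091,.014])-o["ee_pos"])*20).round(2))
im,d,P=cloud("wrist")
k=(P[...,2]>.05)&(P[...,2]<.068)&(abs(P[...,0]-.585)<.06)&(abs(P[...,1]+.09)<.045)
print(cv2.minAreaRect(P[k][:,:2].astype(np.float32)*1000))
k=(P[...,2]>.085)&(P[...,2]<.095)&(abs(P[...,1]+.09)<.06);print("ledge front x",np.nanpercentile(P[k][:,0],[1,5]))
E
```

```text
t 22.35 p [ 0.5678 -0.0909  0.0792] q [-0.157  0.444 -0.043  1.053 -0.003 -0.106] yaw 177.1 z.along 0.031 z.across -0.003 F [ 0.5  0.7 -0.3] pitch 1.539
0.08562617955478374 to [0.1 0.  1.3]
((594.748291015625, -91.85586547851562), (58.20861053466797, 81.76847076416016), 86.2374038696289)
ledge front x [0.6183103  0.62066783]
```

Call:
carry_out:
  commands:
    - {"dx":0.1,"dy":0,"dz":0.3,"roll":0,"grip":1}
    - {"dx":0,"dy":0,"dz":0.4,"roll":0,"grip":1}
    - {"dx":0,"dy":0,"dz":0.3,"roll":0,"grip":1}
    - {"dx":0,"dy":0,"dz":0.2,"roll":0,"grip":1}
    - {"dx":0,"dy":0,"dz":0.1,"roll":0,"grip":1}
    - {"dx":0,"dy":0,"dz":0.05,"roll":0,"grip":1}
    - {"dx":0,"dy":0,"dz":0,"roll":0,"grip":1}
    - {"dx":0,"dy":0,"dz":0,"roll":0,"grip":1}

```text
t: 23.2
ee_pos: [0.5661, -0.0914, 0.0131]
ee_rot: [-3.135, 0.034, 3.091]
wrist_force: [0.2, -0.0, -0.5]
opening: 0.0854
grip_force: 0.0
```

Call:
carry_out:
  commands:
    - {"dx":0,"dy":0,"dz":0,"roll":0,"grip":0.8}
    - {"dx":0,"dy":0,"dz":0,"roll":0,"grip":0.7}
    - {"dx":0,"dy":0,"dz":0,"roll":0,"grip":0.6}
    - {"dx":0,"dy":0,"dz":0,"roll":0,"grip":0.6}
    - {"dx":0,"dy":0,"dz":0,"roll":0,"grip":0.6}
    - {"dx":0,"dy":0,"dz":0,"roll":0,"grip":0.6}
    - {"dx":0,"dy":0,"dz":0,"roll":0,"grip":0.6}
    - {"dx":0,"dy":0,"dz":0,"roll":0,"grip":0.6}
  force: 30

```text
t: 24.0
ee_pos: [0.5659, -0.0912, 0.0132]
ee_rot: [-3.135, 0.034, 3.091]
wrist_force: [-0.7, 1.6, 6.0]
opening: 0.0574
grip_force: 33.7
```

Call:
carry_out:
  commands:
    - {"dx":0.15,"dy":0,"dz":0,"roll":0,"grip":0.6}
    - {"dx":0.35,"dy":0,"dz":0,"roll":0,"grip":0.6}
    - {"dx":0.45,"dy":0,"dz":0,"roll":0,"grip":0.6}
    - {"dx":0.5,"dy":0,"dz":0,"roll":0,"grip":0.6}
    - {"dx":0.5,"dy":0,"dz":0,"roll":0,"grip":0.6}
    - {"dx":0.45,"dy":0,"dz":0,"roll":0,"grip":0.6}
    - {"dx":0.25,"dy":0,"dz":0,"roll":0,"grip":0.6}
    - {"dx":0.1,"dy":0,"dz":0,"roll":0,"grip":0.6}

```text
t: 24.8
ee_pos: [0.4379, -0.086, 0.0132]
ee_rot: [-3.133, 0.054, 3.091]
wrist_force: [10.5, 0.6, 18.6]
opening: 0.0574
grip_force: 35.8
```

Call:
carry_out:
  commands:
    - {"dx":0,"dy":0,"dz":0,"roll":0,"grip":0.8}
    - {"dx":0,"dy":0,"dz":0,"roll":0,"grip":1}
    - {"dx":0,"dy":0,"dz":0,"roll":0,"grip":1}
    - {"dx":0,"dy":0,"dz":0,"roll":0,"grip":1}
    - {"dx":0,"dy":0,"dz":-0.4,"roll":0,"grip":1}
    - {"dx":0,"dy":0,"dz":-0.5,"roll":0,"grip":1}
    - {"dx":0,"dy":0,"dz":-0.5,"roll":0,"grip":1}
    - {"dx":0,"dy":0,"dz":-0.3,"roll":0,"grip":1}

```text
t: 25.6
ee_pos: [0.4257, -0.0837, 0.0939]
ee_rot: [-3.135, 0.033, 3.091]
wrist_force: [0.3, 0.9, 0.2]
opening: 0.0853
grip_force: 0.0
```

```bash
python3 - <<'E'
from h import *
o,R=st();print(R.round(3))
for n in("wrist","top"):
    im,d,P=cloud(n)
    k=(P[...,2]>.055)&(P[...,2]<.068)&(abs(P[...,0]-.505)<.13)&(abs(P[...,1]+.09)<.045)
    nn,l,s,_=cv2.connectedComponentsWithStats(k.astype(np.uint8));k=l==1+s[1:,4].argmax()
    print(n,k.sum(),cv2.minAreaRect(P[k][:,:2].astype(np.float32)*1000))
E
```

```text
t 25.6 p [ 0.4257 -0.0837  0.0939] q [-0.192  0.171 -0.391  0.976 -0.002 -0.142] yaw 177.1 z.along 0.033 z.across -0.002 F [0.3 0.9 0.2] pitch 1.538
[[-0.998  0.051  0.032]
 [ 0.05   0.999 -0.009]
 [-0.033 -0.007 -0.999]]
wrist 10582 ((492.8692321777344, -88.98646545410156), (58.248409271240234, 137.6730194091797), 86.58563232421875)
top 728 ((518.7515258789062, -90.05660247802734), (57.397525787353516, 143.09693908691406), 87.6053466796875)
```

Call:
carry_out:
  commands:
    - {"dx":-0.5,"dy":0,"dz":0,"roll":0,"grip":1}
    - {"dx":-0.6,"dy":0,"dz":0,"roll":0,"grip":1}
    - {"dx":-0.5,"dy":0,"dz":0,"roll":0,"grip":1}
    - {"dx":0,"dy":-0.02,"dz":0.4,"roll":0,"grip":1}
    - {"dx":0,"dy":0,"dz":0.5,"roll":0,"grip":1}
    - {"dx":0,"dy":0,"dz":0.4,"roll":0,"grip":1}
    - {"dx":0,"dy":0,"dz":0.25,"roll":0,"grip":1}
    - {"dx":0,"dy":0,"dz":0.1,"roll":0,"grip":1}

```text
t: 26.5
ee_pos: [0.5052, -0.0889, 0.0097]
ee_rot: [-3.136, 0.026, 3.091]
wrist_force: [-0.0, 0.6, -0.8]
opening: 0.0851
grip_force: 0.0
```

Call:
carry_out:
  commands:
    - {"dx":0,"dy":0,"dz":0,"roll":0,"grip":0.9}
    - {"dx":0,"dy":0,"dz":0,"roll":0,"grip":0.7}
    - {"dx":0,"dy":0,"dz":0,"roll":0,"grip":0.5}
    - {"dx":0,"dy":0,"dz":0,"roll":0,"grip":0.5}
    - {"dx":0,"dy":0,"dz":0,"roll":0,"grip":0.5}
    - {"dx":0,"dy":0,"dz":0,"roll":0,"grip":0.5}
    - {"dx":0,"dy":0,"dz":0,"roll":0,"grip":0.5}
    - {"dx":0,"dy":0,"dz":0,"roll":0,"grip":0.5}
  force: 60

```text
t: 27.3
ee_pos: [0.5086, -0.0896, 0.0138]
ee_rot: [-3.134, 0.034, 3.091]
wrist_force: [-0.1, 0.6, 5.7]
opening: 0.0565
grip_force: 67.7
```

Call:
carry_out:
  commands:
    - {"dx":0,"dy":0,"dz":-0.15,"roll":0,"grip":0.5}
    - {"dx":0,"dy":0,"dz":-0.3,"roll":0,"grip":0.5}
    - {"dx":0,"dy":0,"dz":-0.5,"roll":0,"grip":0.5}
    - {"dx":0,"dy":0,"dz":-0.6,"roll":0,"grip":0.5}
    - {"dx":0,"dy":0,"dz":-0.6,"roll":0,"grip":0.5}
    - {"dx":0,"dy":0,"dz":-0.6,"roll":0,"grip":0.5}
    - {"dx":0,"dy":0,"dz":-0.4,"roll":0,"grip":0.5}
    - {"dx":0,"dy":0,"dz":-0.2,"roll":0,"grip":0.5}

```text
t: 28.1
ee_pos: [0.5026, -0.0877, 0.1817]
ee_rot: [-3.135, 0.033, 3.091]
wrist_force: [1.7, -0.2, -6.6]
opening: 0.0571
grip_force: 66.7
```

```bash
python3 - <<'E'
from h import *
o,R=st();print(o["opening"],o["grip_force"],"to",(R.T@(np.array([.425,.378,.178])-o["ee_pos"])*20).round(2))
im,d,P=cloud("side");cv2.imwrite("pics/s5.png",im[...,::-1])
E
```

```text
t 28.1 p [ 0.5026 -0.0877  0.1817] q [-0.171  0.244 -0.053  1.241 -0.002 -0.121] yaw 177.1 z.along 0.034 z.across -0.002 F [ 1.7 -0.2 -6.6] pitch 1.537
0.05706395418885865 66.6706895828247 to [ 2.02  9.22 -0.05]
```

View pics/s5.png

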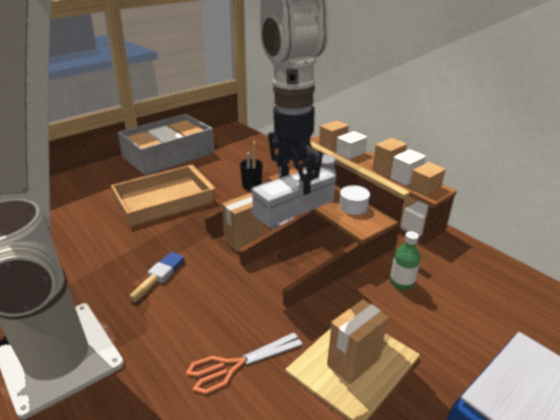

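The tin hangs level at (295,195) and the carton stands on the board at (358,342). Carrying it to the tray.

Call:
carry_out:
  commands:
    - {"dx":0.05,"dy":0.2,"dz":0,"roll":0,"grip":0.5}
    - {"dx":0.1,"dy":0.45,"dz":0,"roll":0,"grip":0.5}
    - {"dx":0.15,"dy":0.7,"dz":0,"roll":0,"grip":0.5}
    - {"dx":0.15,"dy":0.7,"dz":0,"roll":0,"grip":0.5}
    - {"dx":0.15,"dy":0.7,"dz":0,"roll":0,"grip":0.5}
    - {"dx":0.15,"dy":0.7,"dz":0,"roll":0,"grip":0.5}
    - {"dx":0.15,"dy":0.7,"dz":0,"roll":0,"grip":0.5}
    - {"dx":0.15,"dy":0.7,"dz":0,"roll":0,"grip":0.5}

```text
t: 28.95
ee_pos: [0.46, 0.1584, 0.1748]
ee_rot: [-3.134, 0.028, 3.091]
wrist_force: [0.2, 0.5, -4.8]
opening: 0.0567
grip_force: 66.5
```

Call:
carry_out:
  commands:
    - {"dx":0.15,"dy":0.7,"dz":0,"roll":0,"grip":0.5}
    - {"dx":0.15,"dy":0.7,"dz":0,"roll":0,"grip":0.5}
    - {"dx":0.15,"dy":0.7,"dz":0,"roll":0,"grip":0.5}
    - {"dx":0.15,"dy":0.7,"dz":0,"roll":0,"grip":0.5}
    - {"dx":0.15,"dy":0.65,"dz":0,"roll":0.02,"grip":0.5}
    - {"dx":0.1,"dy":0.5,"dz":0,"roll":0.02,"grip":0.5}
    - {"dx":0.07,"dy":0.3,"dz":0,"roll":0.018,"grip":0.5}
    - {"dx":0,"dy":0,"dz":0,"roll":0,"grip":0.5}

```text
t: 29.75
ee_pos: [0.4267, 0.3735, 0.1713]
ee_rot: [-3.135, 0.029, 3.003]
wrist_force: [0.8, -1.3, -5.3]
opening: 0.0566
grip_force: 66.6
```

```bash
python3 - <<'E'
from h import *
o,R=st();print(o["opening"],o["grip_force"],"to",(R.T@(np.array([.426,.378,.020])-o["ee_pos"])*20).round(2))
E
```

```text
t 29.75 p [0.4267 0.3735 0.1713] q [ 0.734  0.377  0.107  1.287 -0.026  0.872] yaw 172.1 z.along 0.014 z.across -0.026 F [ 0.8 -1.3 -5.3] pitch 1.557
0.05659670557227902 66.55973553657532 to [0.11 0.11 3.02]
```

Call:
carry_out:
  commands:
    - {"dx":0.1,"dy":0.1,"dz":0.2,"roll":0,"grip":0.5}
    - {"dx":0,"dy":0,"dz":0.5,"roll":0,"grip":0.5}
    - {"dx":0,"dy":0,"dz":0.6,"roll":0,"grip":0.5}
    - {"dx":0,"dy":0,"dz":0.6,"roll":0,"grip":0.5}
    - {"dx":0,"dy":0,"dz":0.5,"roll":0,"grip":0.5}
    - {"dx":0,"dy":0,"dz":0.3,"roll":0,"grip":0.5}
    - {"dx":0,"dy":0,"dz":0.1,"roll":0,"grip":0.5}
    - {"dx":0,"dy":0,"dz":0,"roll":0,"grip":0.5}

```text
t: 30.55
ee_pos: [0.4282, 0.3747, 0.0325]
ee_rot: [-3.135, 0.03, 2.999]
wrist_force: [-0.4, -1.0, -5.1]
opening: 0.0566
grip_force: 66.4
```

Call:
carry_out:
  commands:
    - {"dx":0,"dy":0,"dz":0.05,"roll":0,"grip":0.5}
    - {"dx":0,"dy":0,"dz":0.04,"roll":0,"grip":0.5}
    - {"dx":0,"dy":0,"dz":0.04,"roll":0,"grip":0.5}
    - {"dx":0,"dy":0,"dz":0.03,"roll":0,"grip":0.5}
    - {"dx":0,"dy":0,"dz":0,"roll":0,"grip":0.5}
    - {"dx":0,"dy":0,"dz":0,"roll":0,"grip":0.5}
    - {"dx":0,"dy":0,"dz":0,"roll":0,"grip":0.5}
    - {"dx":0,"dy":0,"dz":0,"roll":0,"grip":0.5}

```text
t: 31.35
ee_pos: [0.4296, 0.3761, 0.0262]
ee_rot: [-3.138, 0.033, 3.0]
wrist_force: [0.2, -0.3, -5.2]
opening: 0.0564
grip_force: 66.5
```

Call:
carry_out:
  commands:
    - {"dx":0,"dy":0,"dz":0.04,"roll":0,"grip":0.5}
    - {"dx":0,"dy":0,"dz":0.04,"roll":0,"grip":0.5}
    - {"dx":0,"dy":0,"dz":0.03,"roll":0,"grip":0.5}
    - {"dx":0,"dy":0,"dz":0.02,"roll":0,"grip":0.5}
    - {"dx":0,"dy":0,"dz":0.01,"roll":0,"grip":0.5}
    - {"dx":0,"dy":0,"dz":0,"roll":0,"grip":0.5}
    - {"dx":0,"dy":0,"dz":0,"roll":0,"grip":0.5}
    - {"dx":0,"dy":0,"dz":0,"roll":0,"grip":0.5}

```text
t: 32.15
ee_pos: [0.4299, 0.3761, 0.0192]
ee_rot: [-3.138, 0.033, 3.0]
wrist_force: [-1.6, -0.8, -4.8]
opening: 0.0566
grip_force: 66.6
```

Call:
carry_out:
  commands:
    - {"dx":0,"dy":0,"dz":0.03,"roll":0,"grip":0.5}
    - {"dx":0,"dy":0,"dz":0.02,"roll":0,"grip":0.5}
    - {"dx":0,"dy":0,"dz":0,"roll":0,"grip":0.5}
    - {"dx":0,"dy":0,"dz":0,"roll":0,"grip":0.5}
    - {"dx":0,"dy":0,"dz":0,"roll":0,"grip":0.5}
    - {"dx":0,"dy":0,"dz":0,"roll":0,"grip":0.5}
    - {"dx":0,"dy":0,"dz":0,"roll":0,"grip":0.5}
    - {"dx":0,"dy":0,"dz":0,"roll":0,"grip":0.5}

```text
t: 32.95
ee_pos: [0.43, 0.3762, 0.0189]
ee_rot: [-3.139, 0.034, 3.0]
wrist_force: [-3.8, -3.0, 9.0]
opening: 0.0568
grip_force: 68.2
```

Contact has been made, so I'll release and rise.

Call:
carry_out:
  commands:
    - {"dx":0,"dy":0,"dz":0,"roll":0,"grip":0.75}
    - {"dx":0,"dy":0,"dz":0,"roll":0,"grip":0.9}
    - {"dx":0,"dy":0,"dz":0,"roll":0,"grip":1}
    - {"dx":0,"dy":0,"dz":0,"roll":0,"grip":1}
    - {"dx":0,"dy":0,"dz":0,"roll":0,"grip":1}
    - {"dx":0,"dy":0,"dz":0,"roll":0,"grip":1}
    - {"dx":0,"dy":0,"dz":-0.2,"roll":0,"grip":1}
    - {"dx":0,"dy":0,"dz":-0.4,"roll":0,"grip":1}

```text
t: 33.75
ee_pos: [0.4277, 0.3752, 0.0457]
ee_rot: [-3.135, 0.03, 3.0]
wrist_force: [1.1, -0.0, -0.4]
opening: 0.0851
grip_force: 0.0
```

Call:
carry_out:
  commands:
    - {"dx":0,"dy":0,"dz":-0.6,"roll":0,"grip":1}
    - {"dx":0,"dy":0,"dz":-0.6,"roll":0,"grip":1}
    - {"dx":0,"dy":0,"dz":-0.6,"roll":0,"grip":1}
    - {"dx":0,"dy":0,"dz":-0.6,"roll":0,"grip":1}
    - {"dx":0,"dy":0,"dz":-0.4,"roll":0,"grip":1}
    - {"dx":0.6,"dy":0,"dz":0,"roll":0,"grip":1}
    - {"dx":0.6,"dy":0,"dz":0,"roll":0,"grip":1}
    - {"dx":0,"dy":0,"dz":0,"roll":0,"grip":1}

```text
t: 34.55
ee_pos: [0.3623, 0.386, 0.1856]
ee_rot: [-3.138, 0.032, 3.003]
wrist_force: [0.3, -0.1, 0.5]
opening: 0.0853
grip_force: 0.0
```

```bash
python3 - <<'E'
from h import *
o,R=st()
im,d,P=cloud("side");cv2.imwrite("pics/s6.png",im[...,::-1])
im,d,P=cloud("wrist")
k=(P[...,2]>.055)&(P[...,2]<.08)&(abs(P[...,0]-.43)<.12)&(abs(P[...,1]-.376)<.07)
print("tin",k.sum(),cv2.minAreaRect(P[k][:,:2].astype(np.float32)*1000),np.percentile(P[k][:,2],[5,50,95]))
E
```

```text
t 34.55 p [0.3623 0.386  0.1856] q [ 0.835  0.295  0.027  1.288 -0.028  0.973] yaw 172.0 z.along 0.015 z.across -0.028 F [ 0.3 -0.1  0.5] pitch 1.556
tin 7910 ((431.5758361816406, 376.4851989746094), (58.254119873046875, 170.7447967529297), 81.46150970458984) [0.06495107 0.06659605 0.06779352]
```

View pics/s6.png

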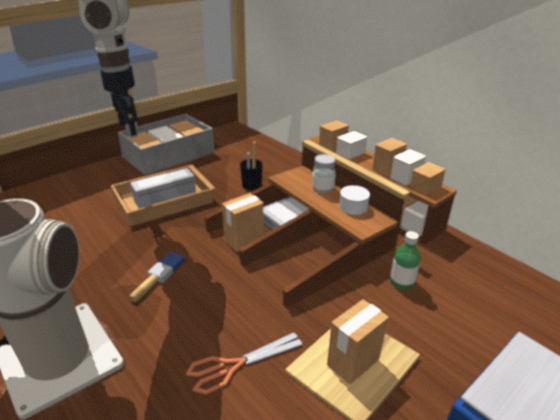

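The tin lies flat in the tray at (165,187), with its top at 67 mm. The carton stands on the board at (358,340), and everything else is in place.

```bash
python3 -c "from station import bot;print(bot.finish_job())"
```

```text
the job is handed in; nothing more can be done
None
```

The job is handed in at about 35 s: the carton stands upright on the board and the long tin lies flat, lid up, in the tray, both released. Early on, a wrist-limit error took the gripper over the back of the stall, where it pressed with about 12 N, but nothing was displaced.

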